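Free a spot tile held by a lever nut of unknown thread

ROBOT

A 6-joint arm with a two-finger parallel gripper is mounted at the origin on the work surface. World frame = base frame: x ahead of the robot, y to its left, z up, the work surface at z = 0. Lengths are in mm, angles in rad, forces in N, time in s.
With the tool pointing down it reaches from about 350 to 975 mm from the base axis. Payload 7.1 kg.
Tool frame: the origin (TCP) lies between the finger pads; the fingertips stand 8 mm ahead of it and the grasp point (between the pads) lies 11 mm behind it; x points along the fingers, y is the direction in which the jaws open and shut, and the axes are right-handed (so a half turn about x gives the same grasp; the last joint's range is limited). The gripper opens to 88 mm and grips with 3 to 60 N. Pads are 20 mm wide; open, the fingers measure 115 mm over their backs; the gripper's body (75 mm by 178 mm) begins 61 mm behind the grasp point.
Start: joints at [-1.312, 0.423, 1.63, -0, 1.089, -0.019], TCP at [171.419, -601.016, 230.675] pointing down, gripper open.
Joint ranges: [-3, 3], [-0.9, 2.11], [0.09, 2.58], [-1.31, 4.45], [0.11, 2.69], [-2.54, 2.54]. Speed limits (rad/s): [2.39, 2.39, 3.01, 3.14, 3.14, 3.14].

INTERFACE

Orientations are given as a rotation vector (axis times angle).
In Python, from workcell import ctrl gives the robot as it stands.
- The arm moves only by the tool apply_moves, never from a script. Its argument "increments" is a list of rows, each an object with "gripper": the opening in per cent of the stroke, from 0 (shut) to 100 (fully open); "delta_pos": the shift along the tool's x, y, z in cm, a list of three; "dr": the turn, a rotation vector about the tool's x, y, z in rad, a list of three. In form: [{"gripper": gripper, "delta_pos": [dx, dy, dz], "dr": [ax, ay, az]}, ...]. A call has exactly 5 rows; each row shifts and turns the commanded pose from where the row before left it, along the tool's axes as they then stand; what a row does not reach is not made up. A row lasts 1/12 s, in which the tool goes at most 41.7 mm and 7.16 degrees, less where a joint would pass 70% of its speed; a pose out of reach is approached as far as the arm can. A call with a gripper value outside its range is refused whole. The fingers move at their own pace and stop on an object; the grip force is fixed at half the most. Time passes only in rows, so rows that do not move let the fingers close, or fill a call up. It gives the time, the measured TCP pose, the force and the opening at its end, in the units of the state.
- ctrl.get_obs(): the state, without advancing time (a new reading comes with each control period).
- ctrl.get_image(name): name is "side" or "top"; returns a dict with "img" (400x640x3 uint8, red, green, blue), "range_z" (400x640 float32, mm along the optical axis (not along the pixel's ray), 0 where there is no reading), "mtx" (3x3 intrinsics, pixels), "rvec" (rotation vector, rad) and "tvec" (3), from world to camera coordinates, as OpenCV has them. Camera axes: x right, y down, z forward; pixel columns grow to the right and rows downward; lengths in mm; the calibration is good to about 2 mm. A picture is of the moment at which its call begins.
- ctrl.close_job(): hands the job in, once; it reports no verdict.
The state is a dict: "t": time; "qpos": joint angles; "qvel": joint speeds; "joint_torque": joint torques, N m; "ee_pos": TCP position; "orientation": TCP orientation; "ft_force": force on the tool from outside, world axes, zero at the start; "moment": the same for the moment, N m; "width": finger opening in mm.
Only numpy, scipy, OpenCV 4.12 (cv2) and the standard library are available. Lean on these libraries where they do the work, as an engineer would, in place of code of your own. Each camera call takes 0.05 s, during which the arm holds its last target. There are 200 camera calls.

TASK

The white spot-test tile is locked in its holder by a swing clip, and the clip by a lever nut; this nut may have an ordinary or a reverse thread, so try it gently both ways by its lever, never forcing it, and turn it the way that gives, about a quarter turn, until it is loose. Then swing the clip right off the tile, clear of the channel, and slide the tile along the channel until it rests flat against the end stop, leaving the nut loose and the clip clear. Leave the glassware, jars, crucibles and spatula around it where they stand.

Things in the scene. Friction and masses are not known exactly. Their poses are not given: they have to be found in the camera images.
- holder: Grey metal tile holder screwed down. Origin on the table under its centre. Base 260 (x) by 100 mm (y), 16 mm high; its top is the floor of a channel along x, 76 mm wide between two rails 8 mm thick, 26 mm high over the table; open at the -x end. An ear (x -46 to +38, to y +112 mm, 16 mm high) carries the pivot. Yaw 90 deg give or take 27: its +y side looks roughly to the robot
- end_stop (a point): Middle of the inner face of the stop wall that closes the channel's +x end: at x = +118, y = 0 mm in the holder's frame, 23 mm over the table. The wall is 36 mm high over the table and 12 mm thick
- pivot (a point): Point on the table under the upright pivot screw that clip and lever nut both turn about; in the holder's frame at x = -4, y = +62 mm. Post and nut have a radius of up to 16 mm and reach 76 mm over the table; axes as the holder's
- nut (a joint): Lever nut's angle about the upright pivot screw, rad, positive anticlockwise from above; 0 at the start = tight. Ordinary thread loosens anticlockwise, reverse clockwise: it changes from start to start and cannot be seen. Tightening way: stops dead after 0.05 to 0.1 rad. Loosening way: steady friction of 0.2 N m, to a stop at 1.5 rad; stays where left. Loose: over 1.2 rad either way
- lever_ball (a point): Centre of the black ball at the end of the lever, 68 mm from the pivot axis and 72 mm over the table
- clip (a joint): Swing clip's angle about the pivot screw, rad, positive anticlockwise from above: 0 = over the tile, arm along the holder's -y; 1.57 = arm along +x, beside the channel; stop at 1.8; clear beyond 1.45. Locked until the lever is over 1 rad from tight, then friction 0.06 N m; stays where left. Flat arm 16 mm wide, 32 to 38 mm over the table, with a lip on its +x side that holds the tile back
- clip_tab (a point): Centre of the upright steel tab at the clip's end, by which it is pushed: 18 mm wide across the arm, 12 mm along it, from 36 to 72 mm over the table, 118 mm from the pivot axis (outside the lever's reach, 79 mm)
- tile_centre (a point): Centre (half-way up) of the white glazed spot-test tile, loose, about 0.2 kg, 90 mm long (along the channel), 70 mm wide, 14 mm thick; x along its length. It lies on the channel floor with its centre at about x = -47 mm in the holder's frame, top 30 mm over the table; against the end stop its centre is at x = +73 mm
- crucible_a: Bystander: white porcelain crucible, 50 mm across, 42 mm high; origin under its centre
- crucible_b: Bystander: another white porcelain crucible of the same size; origin under its centre
- dish: Bystander: shallow glass dish, 84 mm across, 18 mm high; origin under its centre
- beaker: Bystander: glass beaker, 66 mm across, 80 mm high; origin under its centre
- jar_tall: Bystander: white reagent jar with a blue cap, 66 mm across, 150 mm high; origin under its centre
- jar_low: Bystander: white reagent jar with a white cap, 68 mm across, 110 mm high; origin under its centre
- spatula: Bystander: spatula with a black handle lying on the table, 170 mm long, along its x; origin under its centre
- lever: The lever with its ball (by which the nut is turned): origin on the pivot axis at table height, its +y axis along the arm (the holder's +y when tight). Steel bar 12 mm square, centre 70 mm over the table, from the nut out to 68 mm from the axis, then the ball of 22 mm diameter
There are look-alikes about, which are no part of the job. What is shaped like the part that bears tile_centre but purple or turquoise is not meant.

How it is judged (in metres and radians):
On the way, in this order (a step that is already met when the one before it is completed fails the run):
1. the nut is loosened: its lever turned more than 1.2 rad from tight, the clip still over the tile (below 0.3 rad) ((value of joint nut above 1.2 rad or value of joint nut below -1.2 rad) and value of joint clip below 0.3 rad), for 0.1 s.
2. the clip is swung clear of the channel (beyond 1.45 rad) with the tile still well short of the end stop (value of joint clip above 1.45 rad and x of tile_centre in the frame of holder below 0.03 m), for 0.1 s.
At the end, for the whole second after the job is handed in: The tile lies flat on the channel floor against the end stop (within 6 mm), the clip stands clear of the channel (beyond 1.45 rad) and the nut is still loose (lever more than 1.2 rad from tight) ((value of joint nut above 1.2 rad or value of joint nut below -1.2 rad) and value of joint clip above 1.45 rad and x of tile_centre in the frame of holder between 0.067 and 0.079 m and y of tile_centre in the frame of holder between -0.008 and 0.008 m and z of tile_centre in the frame of holder below 0.027 m and angle between tile_centre's own z axis and vertical below 0.1 rad); the robot touches nothing.
It fails at once if the lever is forced: pressed with more than 60 N (contact force between any of the fingers, the arm and lever above 60 N).
It fails at once if a bystander is moved more than 30 mm or knocked over (distance of any of crucible_a, crucible_b, dish, beaker, jar_tall, jar_low, spatula from where it was at the start of the episode above 0.03 m or angle between any of crucible_a, crucible_b, dish, beaker, jar_tall, jar_low, spatula's own z axis and vertical above 0.6 rad).
It also fails if it takes over 67 s, if anything falls off the work surface, if the arm or the gripper's body presses on something with over 40 N, if the wrist force passes 120 N, or if a joint passes its speed limit or range.

## Working session

There is one attempt and no reset: what is moved stays moved. The work goes in short steps, Python scripts to look and compute and a tool call to move; the robot and the scene stay as the last step left them, time stands still between calls to the robot, and variables do not carry over. Pictures are saved under pics/ and viewed, about 8 in all and at most 12, crops included, and the job is handed in when it is done.

Besides the shell and the picture viewer there is one more tool, called after "Emit:" by a JSON object that holds its "api" and its "payload", one argument or row to a line. apply_moves: Moves the arm, as the interface text tells. Its arguments: {"type":"object","properties":{"increments":{"type":"array","items":{"type":"object","properties":{"gripper":{"type":"number"},"delta_pos":{"type":"array","items":{"type":"number"}},"dr":{"type":"array","items":{"type":"number"}}}}}},"required":["increments"]}

```bash
mkdir -p pics
cat > h.py <<'E'
import numpy as np, cv2
from workcell import ctrl
def shot(n):
    d=ctrl.get_image(n); R=cv2.Rodrigues(np.array(d['rvec'],float))[0]; return d,R
def ray(d,R,u,v,z):
    K=d['mtx']; r=R.T@np.linalg.solve(K,[u,v,1.]); c=-R.T@np.array(d['tvec']).ravel()
    return c+r*(z-c[2])/r[2]
def cloud(d,R):
    Z=d['range_z']; K=d['mtx']; v,u=np.mgrid[:400,:640]
    P=np.stack([(u-K[0,2])/K[0,0]*Z,(v-K[1,2])/K[1,1]*Z,Z],-1)
    W=(P-np.array(d['tvec']).ravel())@R
    W[Z<=0]=np.nan; return W
E
python3 - <<'E'
from h import *
o=ctrl.get_obs(); print(o)
for n in('top','side'):
    d,R=shot(n); cv2.imwrite(f'pics/{n}0.png',d['img'][:,:,::-1]); print(n,-R.T@np.array(d['tvec']).ravel(),d['mtx'][0,0],R)
E
```

```text
{'t': 0.0, 'qpos': array([-1.31199530e+00,  4.23853228e-01,  1.63065943e+00, -6.61970144e-06,
        1.08862313e+00, -1.89671230e-02]), 'qvel': array([5.42727531e-04, 1.13209707e-03, 1.13982587e-03, 7.14180277e-05,
       3.24544942e-04, 1.05921825e-03]), 'joint_torque': array([ 2.78599597e-03, -5.44619787e+01, -2.73668200e+01,  6.44697645e-02,
        2.27323745e-02, -1.10122014e-04]), 'ee_pos': array([ 171.28657334, -600.51210956,  229.90597402]), 'orientation': array([ 2.0731345 ,  0.29142506, -2.07353316]), 'ft_force': array([-0.65330013,  0.38848818, -0.02706673]), 'moment': array([ 0.00172551,  0.00674216, -0.03553123]), 'width': 87.89268812218081}
top [357.76466188  -9.55386084 976.24853702] 417.4903895280206 [[-4.44779699e-03 -9.99989655e-01 -9.52409035e-04]
 [-9.76403218e-01  4.54852264e-03 -2.15907542e-01]
 [ 2.15909641e-01 -3.03776685e-05 -9.76413348e-01]]
side [121.24408049 936.86993607 662.96085342] 462.07433644752973 [[-0.90195137 -0.431817    0.00422091]
 [-0.21741495  0.44563374 -0.8684131 ]
 [ 0.37311456 -0.78418406 -0.49582344]]
```

View pics/top0.png

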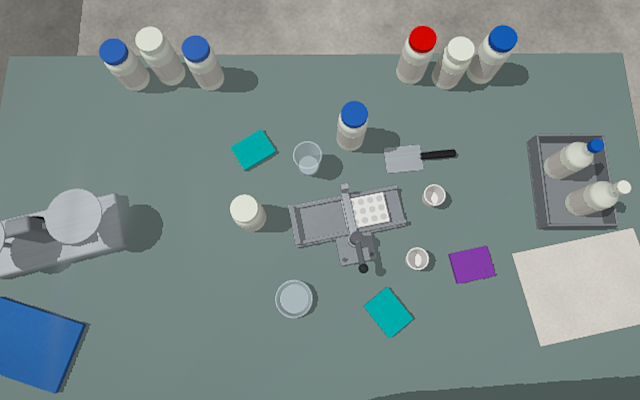

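View pics/side0.png

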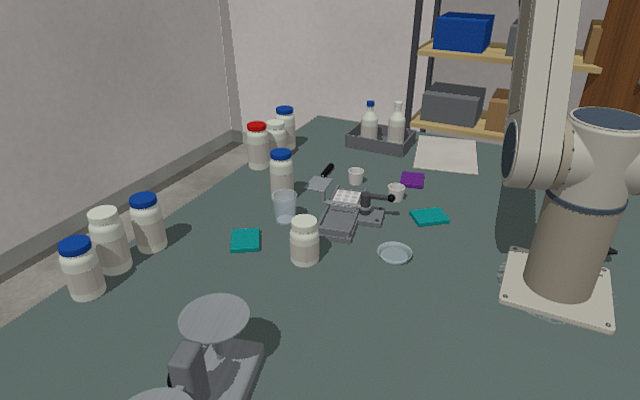

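Run:
```python
from h import *
d,R=shot('top'); np.save('t0.npy',d['img'])
im=d['img'][:,:,::-1]; W=cloud(d,R)
cv2.imwrite('pics/c.png',cv2.resize(im[170:290,270:450],None,fx=4.4,fy=4.4,interpolation=cv2.INTER_CUBIC))
z=W[...,2]; sub=np.zeros(z.shape,bool); sub[175:280,280:420]=1
def P(n,m):
    p=W[m]; print(n,m.sum(),p.mean(0).round(1), np.ptp(p,0).round(1)); return p
g=d['img'].astype(int)
# channel/holder material z 12..50
m=sub&(z>10)&(z<90); p=W[m]; print(np.histogram(p[:,2],bins=range(10,92,4)))
white=sub&(g.min(2)>150)&(z>22)&(z<36); white[:,395:]=0
P('tile',white); c=cv2.findContours(white.astype(np.uint8),0,2)[0]; c=max(c,key=cv2.contourArea); r=cv2.minAreaRect(c); print(r)
b=cv2.boxPoints(r); q=[ray(d,R,*x,30)[:2].round(1) for x in b]; print(q, np.mean(q,0))
black=sub&(g.max(2)<45)&(z>60); P('ball',black)
P('high',sub&(z>64)&(z<90))
n,l,s,cc=cv2.connectedComponentsWithStats((sub&(z>55)&(z<95)).astype(np.uint8))
for i in range(1,n):
    if s[i,4]>8: print(s[i],W[l==i].mean(0).round(1))
# stop wall/rails
for lo,hi in((12,20),(22,28),(33,40)):
    mm=(sub&(z>lo)&(z<hi)).astype(np.uint8); n,l,s,cc=cv2.connectedComponentsWithStats(mm)
    for i in range(1,n):
        if s[i,4]>25: print(lo,s[i],W[l==i].mean(0).round(1))
```

```text
(array([ 321, 2219,  553,  395,  800,  613,  369,  222,   33,    5,    7,
          9,    4,    7,   14,   70,  203,   65,   21,    2]), array([10, 14, 18, 22, 26, 30, 34, 38, 42, 46, 50, 54, 58, 62, 66, 70, 74,
       78, 82, 86, 90]))
tile 1075 [ 550.4 -115.3   30.3] [132.3 239.6  13.8]
((368.688232421875, 209.3470458984375), (30.044870376586914, 34.81734085083008), 77.47119140625)
[array([577.5, -73.9]), array([ 595.2, -153.7]), array([ 525.6, -166.1]), array([508.5, -87.6])] [ 551.7   -120.325]
ball 17 [ 413.9 -102.6   79.1] [16.9 17.6  9.9]
high 379 [470.  -87.4  76.1] [197.5  54.8  22.2]
[340 183   9   8  55] [596.4 -62.2  69.3]
[349 231  19  42 338] [452.8 -90.6  76.5]
12 [356 188  48  41 482] [ 561.5 -175.6   16.1]
12 [ 294  199   55   41 1468] [530.6  -7.3  16.3]
12 [361 223  45  38 399] [ 477.5 -125.7   16.3]
12 [296 234  63  31 533] [462.1 -54.6  16.2]
22 [349 186  42  12 142] [ 595.2 -123.4   25.6]
22 [293 196  49  13 152] [571.2  -2.   25.7]
22 [356 219  50  13 163] [ 515.1 -147.3   25.6]
22 [300 230  50  14 158] [489.5 -20.   25.7]
33 [340 191  17  51 324] [543.4 -71.2  37.4]
33 [288 204  13  40 203] [517.4  52.   36.5]
```

View pics/c.png

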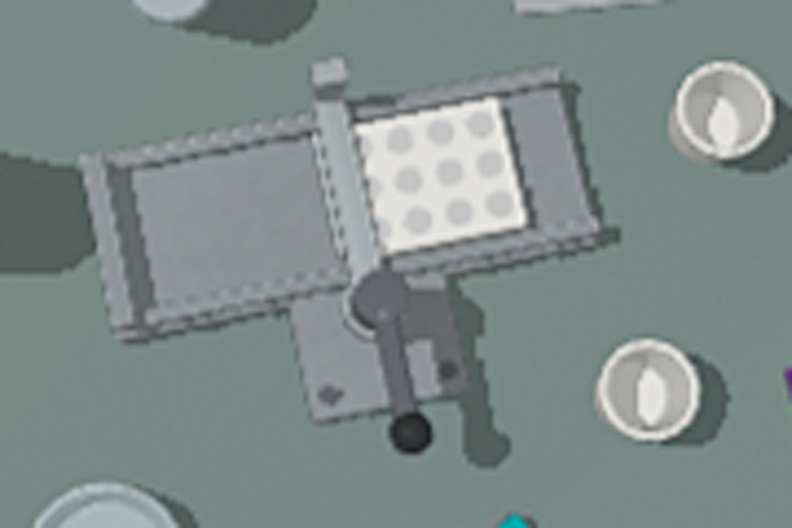

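```bash
cat >> h.py <<'E'
O=np.array([541.5,-69.5]); yaw=np.deg2rad(101.3); ex=np.array([np.cos(yaw),np.sin(yaw)]); ey=np.array([-ex[1],ex[0]])
piv=O-4*ex+62*ey
def hw(x,y): return O+x*ex+y*ey
def pol(r,a): return piv+r*(np.cos(a)*-ey+np.sin(a)*ex)   # a: clip-type angle (0 = -y_h)
def plan(p,z,ang):
    """total tool-frame shift (cm) and turn about tool x to reach p,z with jaw axis at world angle ang (mod pi)"""
    o=ctrl.get_obs(); R=cv2.Rodrigues(o['orientation'])[0]
    a=np.arctan2(R[1,1],R[0,1]); da=(ang-a+np.pi/2)%np.pi-np.pi/2
    D=R.T@(np.array([*p,z])-o['ee_pos'])
    print('pos',o['ee_pos'].round(1),'jaw',a.round(3),'delta cm',(D/10).round(2),'turn x',(-da).round(3),'tilt',R[:,0].round(3),'F',o['ft_force'].round(1),'q6',o['qpos'][5].round(2),'t',o['t'],'w',o['width'])
E
python3 - <<'E'
from h import *
d,R=shot('top'); W=cloud(d,R); z=W[...,2]
n,l,s,cc=cv2.connectedComponentsWithStats(((z>12)&(z<170)).astype(np.uint8))
for i in range(1,n):
    if 40<s[i,4]<5000:
        p=W[l==i]; t=p[p[:,2]>np.percentile(p[:,2],90)-8]; print(s[i],p.mean(0).round(),'top',((t.min(0)+t.max(0))/2).round())
print(piv,pol(68,np.pi),pol(118,0),pol(118,1.57),ex,ey)
plan(pol(68,np.pi),120,np.arctan2(ex[1],ex[0]))
E
```

```text
[ 397   25   40   58 1540] [ 903. -231.  108.] top [ 918. -238.  148.]
[ 432   25   85   63 3067] [ 897. -367.  101.] top [ 918. -417.  148.]
[ 135   26   50   58 1659] [903. 362. 107.] top [918. 372. 149.]
[ 181   35   42   54 1466] [888. 265. 102.] top [902. 272. 138.]
[  99   38   49   51 1521] [890. 451.  93.] top [903. 461. 129.]
[ 337  100   31   49 1216] [724. -78. 116.] top [738. -80. 148.]
[230 128  45  42 914] [707. 157.  15.] top [707. 157.  16.]
[293 141  29  34 562] [675.  22.  54.] top [669.  21.  78.]
[419 149  37  10 251] [ 691. -292.   17.] top [ 692. -291.   18.]
[422 184  23  22 245] [ 587. -273.   32.] top [ 584. -270.   41.]
[230 194  36  37 968] [534. 149.  94.] top [541. 154. 110.]
[ 449  245   46   38 1089] [ 427. -354.   15.] top [ 428. -354.   16.]
[405 247  23  22 218] [ 441. -228.   33.] top [ 439. -222.   40.]
[275 279  37  39 308] [351.  55.  17.] top [352.  54.  18.]
[ 364  286   49   52 1194] [ 321. -158.   15.] top [ 322. -158.   16.]
[481.48567575 -85.57111958] [414.80387897 -98.89545739] [597.19820546 -62.44947456] [458.45618304  30.15978583] [-0.19594614  0.98061466] [-0.98061466 -0.19594614]
pos [ 171.3 -600.7  230.2] jaw -1.293 delta cm [ 11.06 -41.57 -37.18] turn x 0.081 tilt [-0.     0.001 -1.   ] F [ 0.9 -0.1 -0.2] q6 -0.02 t 0.2 w 87.54319620308493
```

Emit:
{"api": "apply_moves", "payload": {
  "increments": [
    {"gripper":41,"delta_pos":[0,-2.77,-2.48],"dr":[0.081,0,0]},
    {"gripper":41,"delta_pos":[0,-2.77,-2.48],"dr":[0,0,0]},
    {"gripper":41,"delta_pos":[0,-2.77,-2.48],"dr":[0,0,0]},
    {"gripper":41,"delta_pos":[0,-2.77,-2.48],"dr":[0,0,0]},
    {"gripper":41,"delta_pos":[0,-2.77,-2.48],"dr":[0,0,0]}
  ]
}}

```text
t: 0.62
ee_pos: [263.7, -437.9, 230.5]
orientation: [2.118, 0.209, -2.118]
ft_force: [0.3, -0.5, -0.0]
width: 58.0
```

Emit:
{"api": "apply_moves", "payload": {
  "increments": [
    {"gripper":41,"delta_pos":[0,-2.77,-2.48],"dr":[0,0,0]},
    {"gripper":41,"delta_pos":[0,-2.77,-2.48],"dr":[0,0,0]},
    {"gripper":41,"delta_pos":[0,-2.77,-2.48],"dr":[0,0,0]},
    {"gripper":41,"delta_pos":[0,-2.77,-2.48],"dr":[0,0,0]},
    {"gripper":41,"delta_pos":[0,-2.77,-2.48],"dr":[0,0,0]}
  ]
}}

```text
t: 1.03
ee_pos: [358.3, -277.8, 230.8]
orientation: [2.118, 0.209, -2.118]
ft_force: [0.5, -0.2, -0.9]
width: 36.0
```

Emit:
{"api": "apply_moves", "payload": {
  "increments": [
    {"gripper":41,"delta_pos":[0,-2.77,-2.48],"dr":[0,0,0]},
    {"gripper":41,"delta_pos":[0,-2.77,-2.48],"dr":[0,0,0]},
    {"gripper":41,"delta_pos":[0,-2.77,-2.48],"dr":[0,0,0]},
    {"gripper":41,"delta_pos":[0,-2.77,-2.48],"dr":[0,0,0]},
    {"gripper":41,"delta_pos":[0,0,0],"dr":[0,0,0]}
  ]
}}

```text
t: 1.45
ee_pos: [435.9, -147.1, 230.9]
orientation: [2.117, 0.215, -2.114]
ft_force: [-0.4, -0.3, 0.1]
width: 35.8
```

Run:
```python
from h import *
plan(pol(68,np.pi),110,np.arctan2(ex[1],ex[0]))
```

```text
pos [ 435.9 -147.1  230.9] jaw -1.369 delta cm [12.09 -5.13  1.12] turn x 0.004 tilt [ 0.001  0.001 -1.   ] F [-0.4 -0.3  0.1] q6 1.02 t 1.45 w 35.787707877677484
```

Emit:
{"api": "apply_moves", "payload": {
  "increments": [
    {"gripper":41,"delta_pos":[2.0,-2.57,0.56],"dr":[0,0,0]},
    {"gripper":41,"delta_pos":[2.0,-2.56,0.56],"dr":[0.004,0,0]},
    {"gripper":41,"delta_pos":[4.0,0,0],"dr":[0,0,0]},
    {"gripper":41,"delta_pos":[4,0,0],"dr":[0,0,0]},
    {"gripper":41,"delta_pos":[0,0,0],"dr":[0,0,0]}
  ]
}}

```text
t: 1.87
ee_pos: [407.5, -101.8, 104.8]
orientation: [2.109, 0.211, -2.135]
ft_force: [-1.0, 0.5, 0.4]
width: 35.7
```

Run:
```python
from h import *
plan(pol(68,np.pi),72,np.arctan2(ex[1],ex[0]))
d,R=shot('side'); cv2.imwrite('pics/s1.png',cv2.resize(d['img'][130:280,260:480,::-1],None,fx=3.5,fy=3.5,interpolation=cv2.INTER_CUBIC))
```

```text
pos [ 407.5 -101.8  104.8] jaw -1.377 delta cm [ 3.27 -0.13 -0.81] turn x -0.004 tilt [-0.013  0.003 -1.   ] F [-1.   0.5  0.4] q6 1.1 t 1.8667 w 35.711124742515764
```

View pics/s1.png

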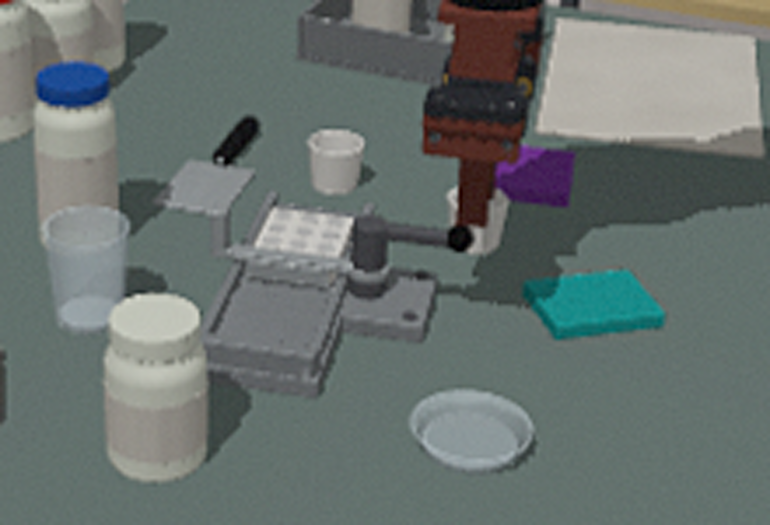

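Emit:
{"api": "apply_moves", "payload": {
  "increments": [
    {"gripper":41,"delta_pos":[0,0,0],"dr":[0,0,0]},
    {"gripper":41,"delta_pos":[0,-0.1,-0.4],"dr":[0,0,0]},
    {"gripper":41,"delta_pos":[1.2,0,0],"dr":[0,0,0]},
    {"gripper":41,"delta_pos":[1.7,0,0],"dr":[0,0,0]},
    {"gripper":41,"delta_pos":[0,0,0],"dr":[0,0,0]}
  ]
}}

```text
t: 2.33
ee_pos: [417.2, -101.9, 82.6]
orientation: [2.123, 0.204, -2.118]
ft_force: [-0.5, 0.4, -0.3]
width: 36.0
```

Run:
```python
from h import *
plan(pol(68,np.pi),72,np.arctan2(ex[1],ex[0]))
```

```text
pos [ 417.2 -101.9   82.6] jaw -1.378 delta cm [ 1.06 -0.34  0.18] turn x -0.005 tilt [ 0.002 -0.001 -1.   ] F [-0.5  0.4 -0.3] q6 1.11 t 2.3333 w 36.049531009387266
```

Emit:
{"api": "apply_moves", "payload": {
  "increments": [
    {"gripper":41,"delta_pos":[1.1,0,0],"dr":[0,0,0]},
    {"gripper":41,"delta_pos":[0,0,0],"dr":[0,0,0]},
    {"gripper":41,"delta_pos":[0,0.3,0],"dr":[0,0,0]},
    {"gripper":41,"delta_pos":[0,0.3,0],"dr":[0,0,0]},
    {"gripper":41,"delta_pos":[0,0,0],"dr":[0,0,0]}
  ]
}}

```text
t: 2.75
ee_pos: [418.2, -108.0, 71.9]
orientation: [2.122, 0.204, -2.118]
ft_force: [-0.4, -0.1, -0.0]
width: 35.8
```

Emit:
{"api": "apply_moves", "payload": {
  "increments": [
    {"gripper":41,"delta_pos":[0,0.2,0],"dr":[0,0,0]},
    {"gripper":41,"delta_pos":[0,0,0],"dr":[0,0,0]},
    {"gripper":41,"delta_pos":[0,0.2,0],"dr":[0,0,0]},
    {"gripper":41,"delta_pos":[0,0,0],"dr":[0,0,0]},
    {"gripper":41,"delta_pos":[0,0,0],"dr":[0,0,0]}
  ]
}}

```text
t: 3.17
ee_pos: [418.0, -110.9, 70.9]
orientation: [2.121, 0.205, -2.121]
ft_force: [0.0, 6.0, 4.9]
width: 36.0
```

Emit:
{"api": "apply_moves", "payload": {
  "increments": [
    {"gripper":41,"delta_pos":[0,0.1,0],"dr":[0,0,0]},
    {"gripper":41,"delta_pos":[0,0,0],"dr":[0,0,0]},
    {"gripper":41,"delta_pos":[0,0.1,0],"dr":[0,0,0]},
    {"gripper":41,"delta_pos":[0,0,0],"dr":[0,0,0]},
    {"gripper":41,"delta_pos":[0,0,0],"dr":[0,0,0]}
  ]
}}

```text
t: 3.58
ee_pos: [417.9, -111.5, 70.8]
orientation: [2.121, 0.207, -2.124]
ft_force: [0.5, 16.4, 7.5]
width: 36.0
```

Emit:
{"api": "apply_moves", "payload": {
  "increments": [
    {"gripper":41,"delta_pos":[0,-0.6,0],"dr":[0,0,0]},
    {"gripper":41,"delta_pos":[0,-0.6,0],"dr":[0,0,0]},
    {"gripper":41,"delta_pos":[0,-0.3,0],"dr":[0,0,0]},
    {"gripper":41,"delta_pos":[0,0,0],"dr":[0,0,0]},
    {"gripper":41,"delta_pos":[0,0,0],"dr":[0,0,0]}
  ]
}}

```text
t: 4.0
ee_pos: [415.6, -98.6, 70.6]
orientation: [2.12, 0.205, -2.12]
ft_force: [1.0, 0.0, 0.1]
width: 36.0
```

Emit:
{"api": "apply_moves", "payload": {
  "increments": [
    {"gripper":41,"delta_pos":[0,-0.2,0],"dr":[0,0,0]},
    {"gripper":41,"delta_pos":[0,0,0],"dr":[0,0,0]},
    {"gripper":41,"delta_pos":[0,-0.2,0],"dr":[0,0,0]},
    {"gripper":41,"delta_pos":[0,0,0],"dr":[0,0,0]},
    {"gripper":41,"delta_pos":[0,0,0],"dr":[0,0,0]}
  ]
}}

```text
t: 4.42
ee_pos: [414.7, -94.7, 70.7]
orientation: [2.12, 0.205, -2.12]
ft_force: [-0.8, -2.5, 0.6]
width: 36.2
```

Emit:
{"api": "apply_moves", "payload": {
  "increments": [
    {"gripper":41,"delta_pos":[0,-0.2,0],"dr":[0,0,0]},
    {"gripper":41,"delta_pos":[0,0,0],"dr":[0,0,0]},
    {"gripper":41,"delta_pos":[0,-0.2,0],"dr":[0,0,0]},
    {"gripper":41,"delta_pos":[0,0,0],"dr":[0,0,0]},
    {"gripper":41,"delta_pos":[0,0,0],"dr":[0,0,0]}
  ]
}}

```text
t: 4.83
ee_pos: [414.0, -90.5, 70.7]
orientation: [2.12, 0.205, -2.12]
ft_force: [-0.9, -2.5, 0.8]
width: 35.8
```

Run:
```python
from h import *
o=ctrl.get_obs(); R=cv2.Rodrigues(o['orientation'])[0]
p=o['ee_pos'].copy(); th0=0.02; ph=0
for k,t in enumerate(np.arange(0.1,1.41,0.1)):
    u=ey*np.cos(t)+ex*np.sin(t); f=.65*t; n=ex*np.cos(f)-ey*np.sin(f)
    T=np.array([*(piv+68*u+7*n),71.])
    d=R.T@(T-p); dr=f-ph; ph=f
    print(t.round(2),(d/10).round(2),round(dr,3),T.round(0)); p=T; R=R@cv2.Rodrigues(np.array([dr,0,0.]))[0]
```

```text
0.1 [-0.03 -0.54  0.01] 0.065 [413. -85.  71.]
0.2 [ 0.   -0.68 -0.1 ] 0.065 [413. -78.  71.]
0.3 [ 0.   -0.67 -0.12] 0.065 [414. -72.  71.]
0.4 [ 0.   -0.67 -0.15] 0.065 [415. -65.  71.]
0.5 [ 0.   -0.67 -0.17] 0.065 [417. -58.  71.]
0.6 [ 0.   -0.66 -0.19] 0.065 [420. -52.  71.]
0.7 [ 0.   -0.66 -0.22] 0.065 [424. -46.  71.]
0.8 [ 0.   -0.65 -0.24] 0.065 [428. -40.  71.]
0.9 [ 0.   -0.64 -0.26] 0.065 [432. -35.  71.]
1.0 [ 0.   -0.63 -0.29] 0.065 [437. -30.  71.]
1.1 [ 0.   -0.63 -0.31] 0.065 [443. -26.  71.]
1.2 [ 0.   -0.62 -0.33] 0.065 [449. -22.  71.]
1.3 [ 0.   -0.61 -0.35] 0.065 [455. -19.  71.]
1.4 [-0.   -0.6  -0.37] 0.065 [462. -17.  71.]
```

Emit:
{"api": "apply_moves", "payload": {
  "increments": [
    {"gripper":41,"delta_pos":[0,-0.54,0],"dr":[0.065,0,0]},
    {"gripper":41,"delta_pos":[0,-0.68,-0.1],"dr":[0.065,0,0]},
    {"gripper":41,"delta_pos":[0,-0.67,-0.12],"dr":[0.065,0,0]},
    {"gripper":41,"delta_pos":[0,-0.67,-0.15],"dr":[0.065,0,0]},
    {"gripper":41,"delta_pos":[0,-0.67,-0.17],"dr":[0.065,0,0]}
  ]
}}

```text
t: 5.25
ee_pos: [417.5, -58.2, 70.7]
orientation: [-2.151, 0.146, 2.151]
ft_force: [-1.3, -2.4, -0.4]
width: 36.0
```

Emit:
{"api": "apply_moves", "payload": {
  "increments": [
    {"gripper":41,"delta_pos":[0,-0.66,-0.19],"dr":[0.065,0,0]},
    {"gripper":41,"delta_pos":[0,-0.66,-0.22],"dr":[0.065,0,0]},
    {"gripper":41,"delta_pos":[0,-0.65,-0.24],"dr":[0.065,0,0]},
    {"gripper":41,"delta_pos":[0,-0.64,-0.26],"dr":[0.065,0,0]},
    {"gripper":41,"delta_pos":[0,0,0],"dr":[0,0,0]}
  ]
}}

```text
t: 5.67
ee_pos: [432.6, -34.6, 70.6]
orientation: [-2.005, 0.4, 2.005]
ft_force: [0.2, 0.5, -0.2]
width: 35.8
```

Run:
```python
from h import *
t=.9;f=.65*t
plan(piv+68*(ey*np.cos(t)+ex*np.sin(t))+7*(ex*np.cos(f)-ey*np.sin(f)),71,yaw-f)
```

```text
pos [432.6 -34.6  70.6] jaw -1.965 delta cm [-0.04  0.07  0.01] turn x -0.006 tilt [-0.  0. -1.] F [ 0.2  0.5 -0.2] q6 1.86 t 5.6667 w 35.83468454671198
```

Emit:
{"api": "apply_moves", "payload": {
  "increments": [
    {"gripper":41,"delta_pos":[0,-0.63,-0.29],"dr":[0.065,0,0]},
    {"gripper":41,"delta_pos":[0,-0.63,-0.31],"dr":[0.065,0,0]},
    {"gripper":41,"delta_pos":[0,-0.62,-0.33],"dr":[0.065,0,0]},
    {"gripper":41,"delta_pos":[0,-0.61,-0.35],"dr":[0.065,0,0]},
    {"gripper":41,"delta_pos":[0,0,0],"dr":[0,0,0]}
  ]
}}

```text
t: 6.08
ee_pos: [455.6, -19.2, 70.6]
orientation: [-1.846, 0.624, 1.846]
ft_force: [-1.3, -0.4, -0.3]
width: 35.8
```

Emit:
{"api": "apply_moves", "payload": {
  "increments": [
    {"gripper":41,"delta_pos":[0,-0.3,-0.18],"dr":[0,0,0]},
    {"gripper":41,"delta_pos":[0,-0.3,-0.18],"dr":[0,0,0]},
    {"gripper":41,"delta_pos":[0,0,0],"dr":[0,0,0]},
    {"gripper":41,"delta_pos":[0,0,0],"dr":[0,0,0]},
    {"gripper":41,"delta_pos":[0,0,0],"dr":[0,0,0]}
  ]
}}

```text
t: 6.5
ee_pos: [461.4, -16.8, 70.6]
orientation: [-1.846, 0.624, 1.847]
ft_force: [-2.7, 0.6, -0.9]
width: 36.0
```

Run:
```python
from h import *
t=1.4;f=.65*1.3
plan(piv+68*(ey*np.cos(t)+ex*np.sin(t))+7*(ex*np.cos(f)-ey*np.sin(f)),71,yaw-f)
```

```text
pos [461.4 -16.8  70.6] jaw -2.222 delta cm [-0.04 -0.01  0.03] turn x -0.004 tilt [-0.  0. -1.] F [-2.7  0.6 -0.9] q6 2.16 t 6.5 w 36.01925716854078
```

Emit:
{"api": "apply_moves", "payload": {
  "increments": [
    {"gripper":41,"delta_pos":[-3,0,0],"dr":[0,0,0]},
    {"gripper":41,"delta_pos":[-3,0,0],"dr":[0,0,0]},
    {"gripper":0,"delta_pos":[-2,0,0],"dr":[-0.12,0,0]},
    {"gripper":0,"delta_pos":[0,0,0],"dr":[-0.12,0,0]},
    {"gripper":0,"delta_pos":[0,0,0],"dr":[-0.12,0,0]}
  ]
}}

```text
t: 6.92
ee_pos: [464.0, -17.1, 152.7]
orientation: [-2.075, 0.297, 2.061]
ft_force: [-0.6, -0.3, -0.9]
width: 19.6
```

Emit:
{"api": "apply_moves", "payload": {
  "increments": [
    {"gripper":0,"delta_pos":[0,0,0],"dr":[-0.12,0,0]},
    {"gripper":0,"delta_pos":[0,0,0],"dr":[-0.12,0,0]},
    {"gripper":0,"delta_pos":[0,0,0],"dr":[-0.12,0,0]},
    {"gripper":0,"delta_pos":[0,0,0],"dr":[-0.12,0,0]},
    {"gripper":0,"delta_pos":[0,0,0],"dr":[0,0,0]}
  ]
}}

```text
t: 7.33
ee_pos: [462.7, -17.1, 151.1]
orientation: [2.123, 0.204, -2.117]
ft_force: [0.2, 0.3, 0.0]
width: 0.4
```

Run:
```python
from h import *
plan(pol(118,0)-34*ex,151,yaw)
d,R=shot('top'); W=cloud(d,R); z=W[...,2]; g=d['img'].astype(int)
m=(z>60)&(z<90)&(g.max(2)<45); m[:170]=0;m[290:]=0;m[:,:270]=0;m[:,430:]=0; print(m.sum(),W[m].mean(0))
cv2.imwrite('pics/c2.png',cv2.resize(d['img'][170:290,270:450,::-1],None,fx=4.4,fy=4.4,interpolation=cv2.INTER_CUBIC))
d,R=shot('side'); cv2.imwrite('pics/s2.png',cv2.resize(d['img'][130:280,260:480,::-1],None,fx=3.5,fy=3.5,interpolation=cv2.INTER_CUBIC))
```

```text
pos [462.7 -17.1 151.1] jaw -1.378 delta cm [  0.05  10.43 -12.35] turn x -0.005 tilt [ 0.003 -0.    -1.   ] F [0.2 0.3 0. ] q6 1.32 t 7.3333 w 0.39919852954500457
0 [nan nan nan]<stdin>:4: RuntimeWarning: Mean of empty slice.
  ret = um.true_divide(
```

View pics/s2.png

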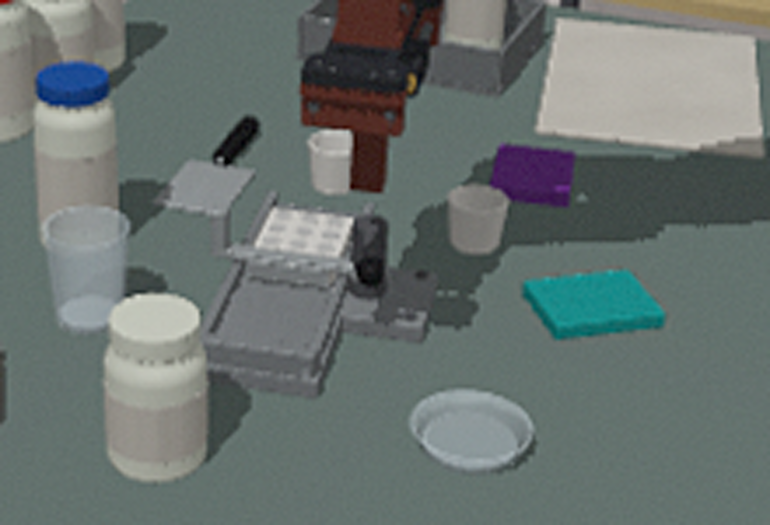

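Run:
```python
from h import *
d,R=shot('side'); g=d['img'].astype(int).max(2); m=(g<40); m[:195]=0;m[216:]=0;m[:,:355]=0;m[:,:]&=np.arange(640)<376
v,u=np.nonzero(m); print(len(u),u.mean(),v.mean()); p=ray(d,R,u.mean(),v.mean(),72)[:2]; r=p-piv
print(p,np.hypot(*r),np.arctan2(r@ex,r@ey))
```

```text
53 365.35849056603774 207.0566037735849
[460.50694285 -25.38433476] 63.738185574588826 1.4326267364776284
```

Emit:
{"api": "apply_moves", "payload": {
  "increments": [
    {"gripper":0,"delta_pos":[0,2.09,-2.47],"dr":[0,0,0]},
    {"gripper":0,"delta_pos":[0,2.09,-2.47],"dr":[0,0,0]},
    {"gripper":0,"delta_pos":[0,2.09,-2.47],"dr":[0,0,0]},
    {"gripper":0,"delta_pos":[0,2.08,-2.47],"dr":[0,0,0]},
    {"gripper":0,"delta_pos":[0,2.08,-2.47],"dr":[0,0,0]}
  ]
}}

```text
t: 7.9
ee_pos: [603.9, -97.2, 150.7]
orientation: [2.125, 0.197, -2.124]
ft_force: [-0.4, -0.4, -0.3]
width: 0.3
```

Emit:
{"api": "apply_moves", "payload": {
  "increments": [
    {"gripper":0,"delta_pos":[3,0,0],"dr":[0,0,0]},
    {"gripper":0,"delta_pos":[2,0,0],"dr":[0,0,0]},
    {"gripper":0,"delta_pos":[2,0,0],"dr":[0,0,0]},
    {"gripper":0,"delta_pos":[1.9,0,0],"dr":[0,0,0]},
    {"gripper":0,"delta_pos":[0,0,0],"dr":[0,0,0]}
  ]
}}

```text
t: 8.32
ee_pos: [600.1, -96.0, 58.0]
orientation: [2.119, 0.199, -2.131]
ft_force: [-1.3, -0.3, -0.1]
width: 0.6
```

Run:
```python
from h import *
plan(pol(118,0)-34*ex,61,yaw)
o=ctrl.get_obs(); R=cv2.Rodrigues(o['orientation'])[0]
p=o['ee_pos'].copy(); ph=0
for t in [0]+list(np.linspace(.11,1.65,15)):
    n=np.sin(t)*ey+np.cos(t)*ex
    T=np.array([*(pol(118,t)-23*n),61.])
    d=R.T@(T-p); dr=-(t-ph); ph=t
    print(round(t,2),(d/10).round(2),round(dr,3),T.round(0)); p=T; R=R@cv2.Rodrigues(np.array([dr,0,0.]))[0]
```

```text
pos [600.1 -96.   58. ] jaw -1.386 delta cm [-0.3   0.05 -0.37] turn x -0.012 tilt [-0.006  0.001 -1.   ] F [-1.3 -0.3 -0.1] q6 1.21 t 8.3167 w 0.5905371558870888
0 [-0.3  -1.05 -0.36] 0 [602. -85.  61.]
0.11 [ 0.   -1.31 -0.17] -0.11 [601. -72.  61.]
0.22 [ 0.   -1.31 -0.17] -0.11 [599. -59.  61.]
0.33 [ 0.   -1.31 -0.17] -0.11 [595. -46.  61.]
0.44 [ 0.   -1.31 -0.17] -0.11 [590. -34.  61.]
0.55 [ 0.   -1.31 -0.17] -0.11 [584. -22.  61.]
0.66 [ 0.01 -1.31 -0.17] -0.11 [576. -11.  61.]
0.77 [ 0.01 -1.31 -0.17] -0.11 [567.  -1.  61.]
0.88 [ 0.01 -1.31 -0.17] -0.11 [558.   7.  61.]
0.99 [ 0.01 -1.31 -0.17] -0.11 [547.  15.  61.]
1.1 [ 0.01 -1.31 -0.17] -0.11 [536.  22.  61.]
1.21 [ 0.01 -1.31 -0.17] -0.11 [523.  27.  61.]
1.32 [ 0.01 -1.31 -0.17] -0.11 [511.  31.  61.]
1.43 [ 0.01 -1.31 -0.17] -0.11 [498.  34.  61.]
1.54 [ 0.01 -1.31 -0.17] -0.11 [485.  35.  61.]
1.65 [ 0.01 -1.31 -0.17] -0.11 [471.  34.  61.]
```

Emit:
{"api": "apply_moves", "payload": {
  "increments": [
    {"gripper":0,"delta_pos":[-0.3,-1.05,-0.36],"dr":[0,0,0]},
    {"gripper":0,"delta_pos":[0,-0.65,-0.09],"dr":[-0.055,0,0]},
    {"gripper":0,"delta_pos":[0,-0.65,-0.09],"dr":[-0.055,0,0]},
    {"gripper":0,"delta_pos":[0,-1.31,-0.17],"dr":[-0.11,0,0]},
    {"gripper":0,"delta_pos":[0,0,0],"dr":[0,0,0]}
  ]
}}

```text
t: 8.73
ee_pos: [601.7, -57.2, 66.6]
orientation: [1.997, 0.416, -1.992]
ft_force: [-0.1, 0.2, -0.2]
width: 0.6
```

Emit:
{"api": "apply_moves", "payload": {
  "increments": [
    {"gripper":0,"delta_pos":[0,-1.31,-0.17],"dr":[-0.11,0,0]},
    {"gripper":0,"delta_pos":[0,-1.31,-0.17],"dr":[-0.11,0,0]},
    {"gripper":0,"delta_pos":[0,-1.31,-0.17],"dr":[-0.11,0,0]},
    {"gripper":0,"delta_pos":[0,-1.31,-0.17],"dr":[-0.11,0,0]},
    {"gripper":0,"delta_pos":[0,0,0],"dr":[0,0,0]}
  ]
}}

```text
t: 9.15
ee_pos: [578.0, -10.3, 65.9]
orientation: [1.718, 0.777, -1.717]
ft_force: [-0.1, -0.1, 0.4]
width: 0.4
```

Run:
```python
from h import *
t=.66
plan(pol(118,t)-23*(np.sin(t)*ey+np.cos(t)*ex),61,yaw+t)
```

```text
pos [578.  -10.3  65.9] jaw -0.721 delta cm [ 0.49 -0.07  0.2 ] turn x -0.008 tilt [ 0.001  0.    -1.   ] F [-0.1 -0.1  0.4] q6 0.68 t 9.15 w 0.3570139057156311
```

Emit:
{"api": "apply_moves", "payload": {
  "increments": [
    {"gripper":0,"delta_pos":[0.4,-1.31,0],"dr":[-0.11,0,0]},
    {"gripper":0,"delta_pos":[0,-1.31,-0.17],"dr":[-0.11,0,0]},
    {"gripper":0,"delta_pos":[0,-1.31,-0.17],"dr":[-0.11,0,0]},
    {"gripper":0,"delta_pos":[0,-1.31,-0.17],"dr":[-0.11,0,0]},
    {"gripper":0,"delta_pos":[0,-1.31,-0.17],"dr":[-0.11,0,0]}
  ]
}}

```text
t: 9.57
ee_pos: [525.8, 25.6, 61.8]
orientation: [1.338, 1.12, -1.334]
ft_force: [0.0, 1.0, -0.3]
width: 0.6
```

Emit:
{"api": "apply_moves", "payload": {
  "increments": [
    {"gripper":0,"delta_pos":[0,-1.31,-0.17],"dr":[-0.11,0,0]},
    {"gripper":0,"delta_pos":[0,-1.31,-0.17],"dr":[-0.11,0,0]},
    {"gripper":0,"delta_pos":[0,-1.0,-0.17],"dr":[-0.11,0,0]},
    {"gripper":0,"delta_pos":[0,-0.7,-0.05],"dr":[-0.06,0,0]},
    {"gripper":0,"delta_pos":[0,0,0],"dr":[0,0,0]}
  ]
}}

```text
t: 9.98
ee_pos: [481.6, 32.3, 61.4]
orientation: [1.051, 1.302, -1.05]
ft_force: [-0.6, -0.6, 1.1]
width: 0.3
```

Run:
```python
from h import *
t=1.62
plan(pol(118,t)-23*(np.sin(t)*ey+np.cos(t)*ex),61,yaw+t)
d,R=shot('side'); cv2.imwrite('pics/s3.png',cv2.resize(d['img'][130:280,260:480,::-1],None,fx=3.5,fy=3.5,interpolation=cv2.INTER_CUBIC))
```

```text
pos [481.6  32.3  61.4] jaw 0.214 delta cm [ 0.04 -0.6  -0.35] turn x -0.033 tilt [ 0.  0. -1.] F [-0.6 -0.6  1.1] q6 -0.17 t 9.9833 w 0.25152617685106804
```

View pics/s3.png

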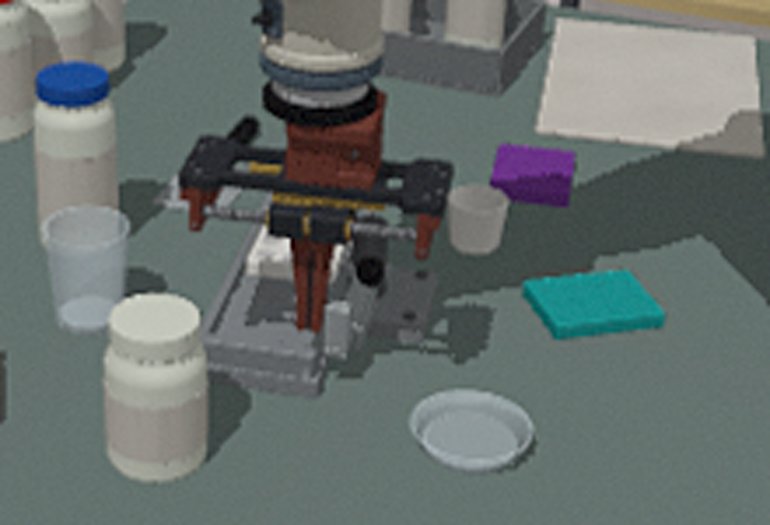

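Emit:
{"api": "apply_moves", "payload": {
  "increments": [
    {"gripper":0,"delta_pos":[0,-0.5,-0.05],"dr":[-0.03,0,0]},
    {"gripper":0,"delta_pos":[0,-0.4,-0.05],"dr":[-0.03,0,0]},
    {"gripper":0,"delta_pos":[0,0,0],"dr":[0,0,0]},
    {"gripper":0,"delta_pos":[0,1.0,0],"dr":[0,0,0]},
    {"gripper":0,"delta_pos":[0,1.0,0],"dr":[0,0,0]}
  ]
}}

```text
t: 10.45
ee_pos: [493.7, 36.9, 61.0]
orientation: [1.006, 1.325, -1.005]
ft_force: [0.0, -0.4, 0.1]
width: 0.4
```

Emit:
{"api": "apply_moves", "payload": {
  "increments": [
    {"gripper":0,"delta_pos":[-3.5,0,0],"dr":[0,0,0]},
    {"gripper":0,"delta_pos":[-3.5,0,0],"dr":[0,0,0]},
    {"gripper":0,"delta_pos":[-2,0,0],"dr":[0.12,0,0]},
    {"gripper":0,"delta_pos":[0,0,0],"dr":[0.12,0,0]},
    {"gripper":0,"delta_pos":[0,0,0],"dr":[0.12,0,0]}
  ]
}}

```text
t: 10.87
ee_pos: [495.2, 37.3, 152.9]
orientation: [1.279, 1.161, -1.272]
ft_force: [-0.2, 0.1, 0.3]
width: 0.3
```

Emit:
{"api": "apply_moves", "payload": {
  "increments": [
    {"gripper":0,"delta_pos":[0,0,0],"dr":[0.12,0,0]},
    {"gripper":0,"delta_pos":[0,0,0],"dr":[0.12,0,0]},
    {"gripper":0,"delta_pos":[0,0,0],"dr":[0.12,0,0]},
    {"gripper":0,"delta_pos":[0,0,0],"dr":[0.12,0,0]},
    {"gripper":0,"delta_pos":[0,0,0],"dr":[0.12,0,0]}
  ]
}}

```text
t: 11.28
ee_pos: [494.0, 37.2, 151.1]
orientation: [1.699, 0.798, -1.696]
ft_force: [-0.2, 0.1, -1.0]
width: 0.4
```

Emit:
{"api": "apply_moves", "payload": {
  "increments": [
    {"gripper":0,"delta_pos":[0,0,0],"dr":[0.12,0,0]},
    {"gripper":0,"delta_pos":[0,0,0],"dr":[0.12,0,0]},
    {"gripper":0,"delta_pos":[0,0,0],"dr":[0.12,0,0]},
    {"gripper":0,"delta_pos":[0,0,0],"dr":[0.12,0,0]},
    {"gripper":0,"delta_pos":[0,0,0],"dr":[0,0,0]}
  ]
}}

```text
t: 11.7
ee_pos: [493.9, 37.2, 151.1]
orientation: [2.002, 0.407, -1.999]
ft_force: [-0.5, -0.3, 0.0]
width: 0.5
```

Run:
```python
from h import *
plan(hw(-119,0),150,yaw)
d,R=shot('side'); W=cloud(d,R); z=W[...,2]
m=(z>45)&(z<75)&(np.hypot(W[...,0]-piv[0],W[...,1]-piv[1])>95)&(np.hypot(W[...,0]-piv[0],W[...,1]-piv[1])<135)
p=W[m]; p=p[(p[:,0]<520)]; c=p.mean(0); r=c[:2]-piv; print(len(p),c,np.hypot(*r),'clip',np.arctan2(r@ex,-r@ey))
```

```text
pos [493.9  37.2 151.1] jaw -1.169 delta cm [ 0.12 23.33  2.2 ] turn x 0.204 tilt [ 0.001  0.    -1.   ] F [-0.5 -0.3  0. ] q6 1.22 t 11.7 w 0.538259208846112
91 [453.81202674  25.48221749  61.37700109] 114.44944090663977 clip 1.6177925579603025
```

Emit:
{"api": "apply_moves", "payload": {
  "increments": [
    {"gripper":0,"delta_pos":[0,3.33,0.31],"dr":[0,0,0]},
    {"gripper":0,"delta_pos":[0,3.33,0.31],"dr":[0,0,0]},
    {"gripper":0,"delta_pos":[0,3.33,0.31],"dr":[0,0,0]},
    {"gripper":0,"delta_pos":[0,3.33,0.31],"dr":[0,0,0]},
    {"gripper":0,"delta_pos":[0,3.33,0.31],"dr":[0,0,0]}
  ]
}}

```text
t: 12.17
ee_pos: [545.1, -123.7, 150.9]
orientation: [1.996, 0.416, -1.994]
ft_force: [-0.4, 0.7, -0.6]
width: 0.5
```

Emit:
{"api": "apply_moves", "payload": {
  "increments": [
    {"gripper":0,"delta_pos":[0,3.33,0.31],"dr":[0,0,0]},
    {"gripper":0,"delta_pos":[0,3.33,0.31],"dr":[0,0,0]},
    {"gripper":0,"delta_pos":[3,0,0],"dr":[0.1,0,0]},
    {"gripper":0,"delta_pos":[3,0,0],"dr":[0.1,0,0]},
    {"gripper":0,"delta_pos":[0,0,0],"dr":[0,0,0]}
  ]
}}

```text
t: 12.58
ee_pos: [562.1, -185.5, 86.0]
orientation: [2.107, 0.222, -2.122]
ft_force: [-1.0, 0.9, -0.8]
width: 0.5
```

Run:
```python
from h import *
plan(hw(-119,0),28,yaw)
d,R=shot('side'); cv2.imwrite('pics/s4.png',cv2.resize(d['img'][130:280,260:480,::-1],None,fx=3.5,fy=3.5,interpolation=cv2.INTER_CUBIC))
W=cloud(d,R);g=d['img'].astype(int); z=W[...,2]; H=(W[...,:2]-O)@np.stack([ex,ey],1)
m=(g.min(2)>140)&(z>25)&(z<35)&(abs(H[...,1])<37)&(abs(H[...,0])<130); h=H[m]; print(m.sum(),np.percentile(h,[2,98],0))
```

```text
pos [ 562.1 -185.5   86. ] jaw -1.365 delta cm [ 5.8   0.15 -0.29] turn x 0.008 tilt [-0.007  0.003 -1.   ] F [-1.   0.9 -0.8] q6 1.03 t 12.5833 w 0.487638726725932
418 [[-91.94367785 -34.94757701]
 [ -4.25631366  31.9516039 ]]
```

View pics/s4.png

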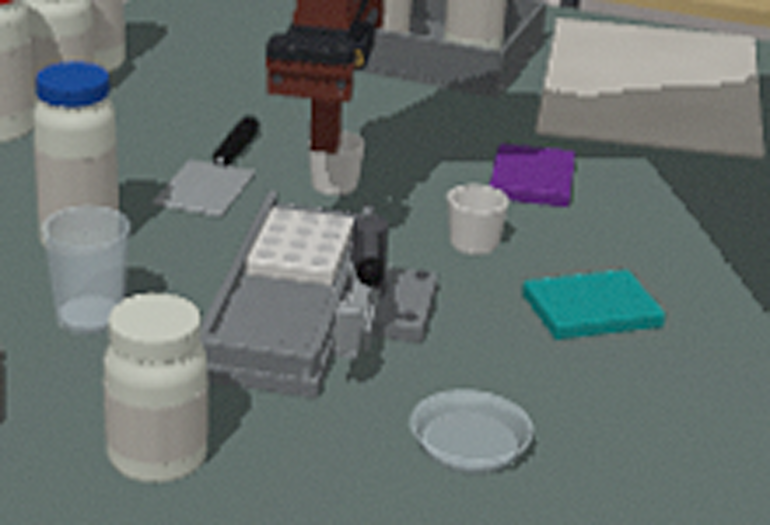

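Emit:
{"api": "apply_moves", "payload": {
  "increments": [
    {"gripper":0,"delta_pos":[0,0.1,0],"dr":[0,0,0]},
    {"gripper":0,"delta_pos":[2,0,0],"dr":[0,0,0]},
    {"gripper":0,"delta_pos":[2,0,0],"dr":[0,0,0]},
    {"gripper":0,"delta_pos":[1,0,0],"dr":[0,0,0]},
    {"gripper":0,"delta_pos":[0,0,0],"dr":[0,0,0]}
  ]
}}

```text
t: 13.05
ee_pos: [564.7, -186.1, 40.3]
orientation: [2.109, 0.224, -2.112]
ft_force: [0.1, -0.4, 0.2]
width: 0.8
```

Run:
```python
from h import *
plan(hw(-119,0),28,yaw)
plan(hw(14,0),28,yaw)
```

```text
pos [ 564.7 -186.1   40.3] jaw -1.36 delta cm [ 1.23  0.01 -0.01] turn x 0.013 tilt [-0.001  0.    -1.   ] F [ 0.1 -0.4  0.2] q6 1.02 t 13.05 w 0.7940597410557484
pos [ 564.7 -186.1   40.3] jaw -1.36 delta cm [  1.24 -13.29  -0.19] turn x 0.013 tilt [-0.001  0.    -1.   ] F [ 0.1 -0.4  0.2] q6 1.02 t 13.05 w 0.7940597410557484
```

Emit:
{"api": "apply_moves", "payload": {
  "increments": [
    {"gripper":0,"delta_pos":[1.2,0,0],"dr":[0.013,0,0]},
    {"gripper":0,"delta_pos":[0,0,0],"dr":[0,0,0]},
    {"gripper":0,"delta_pos":[0,-0.8,0],"dr":[0,0,0]},
    {"gripper":0,"delta_pos":[0,-0.6,0],"dr":[0,0,0]},
    {"gripper":0,"delta_pos":[0,-0.6,0],"dr":[0,0,0]}
  ]
}}

```text
t: 13.47
ee_pos: [561.2, -166.5, 29.3]
orientation: [2.119, 0.207, -2.118]
ft_force: [0.4, -0.6, 0.4]
width: 0.7
```

Emit:
{"api": "apply_moves", "payload": {
  "increments": [
    {"gripper":0,"delta_pos":[0,-0.8,0],"dr":[0,0,0]},
    {"gripper":0,"delta_pos":[0,-0.8,0],"dr":[0,0,0]},
    {"gripper":0,"delta_pos":[0,-0.8,0],"dr":[0,0,0]},
    {"gripper":0,"delta_pos":[0,-0.8,0],"dr":[0,0,0]},
    {"gripper":0,"delta_pos":[0,-0.8,0],"dr":[0,0,0]}
  ]
}}

```text
t: 13.88
ee_pos: [553.8, -127.3, 29.2]
orientation: [2.12, 0.207, -2.117]
ft_force: [0.5, -3.6, 4.1]
width: 0.7
```

Run:
```python
from h import *
plan(hw(14,0),28,yaw)
```

```text
pos [ 553.8 -127.3   29.2] jaw -1.376 delta cm [ 0.11 -7.31  0.09] turn x -0.002 tilt [ 0.001 -0.001 -1.   ] F [ 0.5 -3.6  4.1] q6 1.13 t 13.8833 w 0.6901398528552245
```

Emit:
{"api": "apply_moves", "payload": {
  "increments": [
    {"gripper":0,"delta_pos":[0,-0.8,0],"dr":[0,0,0]},
    {"gripper":0,"delta_pos":[0,-0.8,0],"dr":[0,0,0]},
    {"gripper":0,"delta_pos":[0,-0.8,0],"dr":[0,0,0]},
    {"gripper":0,"delta_pos":[0,-0.8,0],"dr":[0,0,0]},
    {"gripper":0,"delta_pos":[0,-0.8,0],"dr":[0,0,0]}
  ]
}}

```text
t: 14.3
ee_pos: [545.3, -87.8, 28.7]
orientation: [2.119, 0.207, -2.119]
ft_force: [2.0, -4.7, 4.0]
width: -0.0
```

Emit:
{"api": "apply_moves", "payload": {
  "increments": [
    {"gripper":0,"delta_pos":[0,-0.8,0],"dr":[0,0,0]},
    {"gripper":0,"delta_pos":[0,-0.8,0],"dr":[0,0,0]},
    {"gripper":0,"delta_pos":[0,-0.6,0],"dr":[0,0,0]},
    {"gripper":0,"delta_pos":[0,-0.4,0],"dr":[0,0,0]},
    {"gripper":0,"delta_pos":[0,0,0],"dr":[0,0,0]}
  ]
}}

```text
t: 14.72
ee_pos: [539.7, -61.9, 28.3]
orientation: [2.118, 0.208, -2.121]
ft_force: [-0.4, -0.0, 0.2]
width: 0.7
```

Emit:
{"api": "apply_moves", "payload": {
  "increments": [
    {"gripper":0,"delta_pos":[0,-0.2,0],"dr":[0,0,0]},
    {"gripper":0,"delta_pos":[0,0,0],"dr":[0,0,0]},
    {"gripper":0,"delta_pos":[0,-0.2,0],"dr":[0,0,0]},
    {"gripper":0,"delta_pos":[0,0,0],"dr":[0,0,0]},
    {"gripper":0,"delta_pos":[0,0,0],"dr":[0,0,0]}
  ]
}}

```text
t: 15.13
ee_pos: [539.5, -59.0, 28.5]
orientation: [2.119, 0.207, -2.12]
ft_force: [0.8, 0.1, -1.0]
width: 0.7
```

Run:
```python
from h import *
plan(hw(14,0),28,yaw)
```

```text
pos [539.5 -59.   28.5] jaw -1.376 delta cm [ 0.05 -0.33  0.01] turn x -0.003 tilt [-0.001  0.    -1.   ] F [ 0.8  0.1 -1. ] q6 1.24 t 15.1333 w 0.655343518260776
```

Not touching yet at 3 mm short; creep on until force rises.

Emit:
{"api": "apply_moves", "payload": {
  "increments": [
    {"gripper":0,"delta_pos":[0,-0.2,0],"dr":[0,0,0]},
    {"gripper":0,"delta_pos":[0,0,0],"dr":[0,0,0]},
    {"gripper":0,"delta_pos":[0,-0.2,0],"dr":[0,0,0]},
    {"gripper":0,"delta_pos":[0,0,0],"dr":[0,0,0]},
    {"gripper":0,"delta_pos":[0,0,0],"dr":[0,0,0]}
  ]
}}

```text
t: 15.55
ee_pos: [538.9, -55.0, 28.7]
orientation: [2.119, 0.207, -2.119]
ft_force: [-1.1, -0.6, 0.7]
width: 0.7
```

Emit:
{"api": "apply_moves", "payload": {
  "increments": [
    {"gripper":0,"delta_pos":[0,-0.1,0],"dr":[0,0,0]},
    {"gripper":0,"delta_pos":[0,0,0],"dr":[0,0,0]},
    {"gripper":0,"delta_pos":[0,-0.1,0],"dr":[0,0,0]},
    {"gripper":0,"delta_pos":[0,0,0],"dr":[0,0,0]},
    {"gripper":0,"delta_pos":[0,0,0],"dr":[0,0,0]}
  ]
}}

```text
t: 15.97
ee_pos: [538.7, -53.2, 28.7]
orientation: [2.119, 0.207, -2.119]
ft_force: [0.5, -0.6, -0.2]
width: 0.6
```

Emit:
{"api": "apply_moves", "payload": {
  "increments": [
    {"gripper":0,"delta_pos":[0,-0.1,0],"dr":[0,0,0]},
    {"gripper":0,"delta_pos":[0,0,0],"dr":[0,0,0]},
    {"gripper":0,"delta_pos":[0,-0.1,0],"dr":[0,0,0]},
    {"gripper":0,"delta_pos":[0,0,0],"dr":[0,0,0]},
    {"gripper":0,"delta_pos":[0,0,0],"dr":[0,0,0]}
  ]
}}

```text
t: 16.38
ee_pos: [538.8, -53.0, 28.9]
orientation: [2.119, 0.205, -2.116]
ft_force: [0.7, -12.8, -0.8]
width: 0.5
```

Run:
```python
from h import *
o=ctrl.get_obs(); print(((o['ee_pos'][:2]-O)@np.stack([ex,ey],1)).round(1),o['ft_force'])
d,R=shot('side'); cv2.imwrite('pics/s5.png',cv2.resize(d['img'][150:270,290:430,::-1],None,fx=5,fy=5,interpolation=cv2.INTER_CUBIC))
W=cloud(d,R);g=d['img'].astype(int); z=W[...,2]; H=(W[...,:2]-O)@np.stack([ex,ey],1)
m=(g.min(2)>140)&(z>25)&(z<35)&(abs(H[...,1])<37)&(abs(H[...,0])<130); h=H[m]; print(m.sum(),np.percentile(h,[2,98],0))
```

```text
[16.7 -0.6] [  0.67991547 -12.77678398  -0.75121042]
333 [[ 30.28919634 -35.44764585]
 [104.83270745  31.309173  ]]
```

View pics/s5.png

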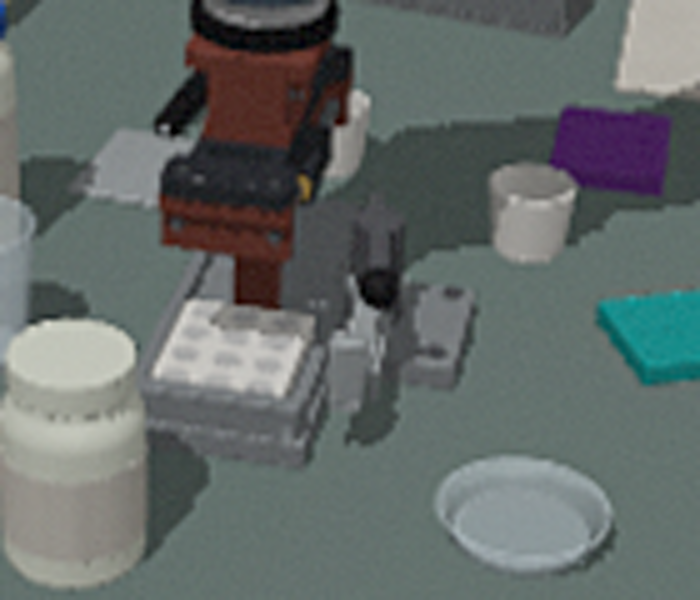

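Emit:
{"api": "apply_moves", "payload": {
  "increments": [
    {"gripper":0,"delta_pos":[0,0.5,0],"dr":[0,0,0]},
    {"gripper":0,"delta_pos":[0,1.5,0],"dr":[0,0,0]},
    {"gripper":0,"delta_pos":[-3.5,0,0],"dr":[0,0,0]},
    {"gripper":0,"delta_pos":[-3.5,0,0],"dr":[0,0,0]},
    {"gripper":0,"delta_pos":[-3.5,0,0],"dr":[0,0,0]}
  ]
}}

```text
t: 16.85
ee_pos: [541.1, -70.8, 134.0]
orientation: [2.117, 0.208, -2.123]
ft_force: [0.6, 0.4, -0.2]
width: 0.3
```

Emit:
{"api": "apply_moves", "payload": {
  "increments": [
    {"gripper":0,"delta_pos":[0,3.5,0],"dr":[0,0,0]},
    {"gripper":0,"delta_pos":[0,3.5,0],"dr":[0,0,0]},
    {"gripper":0,"delta_pos":[0,3.5,0],"dr":[0,0,0]},
    {"gripper":0,"delta_pos":[0,3.5,0],"dr":[0,0,0]},
    {"gripper":0,"delta_pos":[0,3.5,0],"dr":[0,0,0]}
  ]
}}

```text
t: 17.27
ee_pos: [575.9, -243.9, 133.9]
orientation: [2.119, 0.208, -2.119]
ft_force: [1.1, 0.9, 0.5]
width: 0.7
```

Emit:
{"api": "apply_moves", "payload": {
  "increments": [
    {"gripper":0,"delta_pos":[0,3.5,0],"dr":[0,0,0]},
    {"gripper":0,"delta_pos":[0,3.5,0],"dr":[0,0,0]},
    {"gripper":0,"delta_pos":[0,3.5,0],"dr":[0,0,0]},
    {"gripper":0,"delta_pos":[0,0,0],"dr":[0,0,0]},
    {"gripper":0,"delta_pos":[0,0,0],"dr":[0,0,0]}
  ]
}}

```text
t: 17.68
ee_pos: [595.9, -346.9, 133.2]
orientation: [2.121, 0.205, -2.121]
ft_force: [-1.0, 0.5, -0.4]
width: 0.8
```

Run:
```python
from h import *
for n in('side','top'):
    d,R=shot(n); W=cloud(d,R);g=d['img'].astype(int); z=W[...,2]; H=(W[...,:2]-O)@np.stack([ex,ey],1)
    m=(g.min(2)>135)&(z>23)&(z<34)&(abs(H[...,1])<37)&(abs(H[...,0])<115); h=H[m]; print(n,m.sum(),np.percentile(h,[2,98],0).round(1).tolist(),W[m][:,2].mean())
    r=np.hypot(H[...,0]+4,H[...,1]-62); m=(z>50)&(z<80)&(r>100)&(r<130)&(H[...,0]>0); c=H[m].mean(0); print('clip',m.sum(),np.arctan2(c[0]+4,62-c[1]))
    m=(z>62)&(z<90)&(r>56)&(r<82)&(g.max(2)<50); c=H[m].mean(0); print('lever',m.sum(),np.arctan2(c[0]+4,c[1]-62))
cv2.imwrite('pics/t6.png',cv2.resize(d['img'][90:330,220:480,::-1],None,fx=2.4,fy=2.4,interpolation=cv2.INTER_CUBIC))
```

```text
side 426 [[27.7, -35.2], [104.5, 31.6]] 31.074874753079285
clip 77 1.6037638568622348
lever 53 1.4248751423955133
top 1100 [[30.0, -33.8], [113.2, 33.0]] 30.38209725522388
clip 50 1.6138145221191025
lever 30 1.3865843981130461
```

View pics/t6.png

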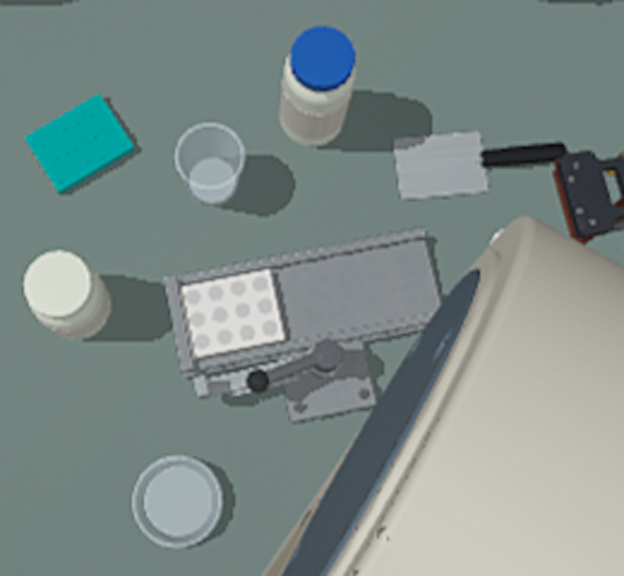

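```bash
python3 -c "
from workcell import ctrl
print(ctrl.close_job())"
```

```text
the job is handed in; nothing more can be done
None
```

The tile is against the end stop, with the nut loose and the clip clear. I handed the job in at about 18 s of the 67 s allowed; no verdict was reported.

- **Nut:** Pushed anticlockwise, the lever stopped dead, with about 16 N on the wrist sensor. Clockwise it gave way at about 2.5 N, so the thread is reverse. I turned it about 1.4 rad; the last check read 1.42 rad in the side view and 1.39 rad in the top view, against the 1.2 rad needed.
- **Clip:** I pushed it round by its tab to about 1.61 rad (1.60 in the side view, 1.61 in the top view), past the 1.45 rad needed. The tile was still at its starting place then.
- **Tile:** I pushed it along the channel until the force rose to about 13 N, which I took as contact with the stop. In the top view it lies flat and touches the wall, its rear edge at about x = 30 mm (28 mm expected) and its top at about 30 mm.
- **Disagreement:** The side view shows the tile's front edge at only about 105 mm, which I put down to the stop wall hiding it. The rear-edge reading also varied between 28 and 30 mm, about the calibration error.
- **Bystanders and arm:** The glassware, jars and spatula visible in the last top view look unmoved. The arm hid the two crucibles there, but both were standing in the side views before the tile was pushed. The arm ended clear of everything, with wrist force near zero.

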